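Eject a formed sign bracket from its die and lay it in the tray

TASK

The U-shaped sign bracket has just been formed and sits sunk in the open die. Push the knob beside the die all the way along its slot, so that the ejector raises the bracket, then lift the bracket straight up and level out of the cavity and set it down gently, open side up, flat in the empty bay of the tray. Do not tip or drop it, and leave the finished bracket in the other bay and the stapler, tape roll and staple box alone.

Things in the scene. Friction and masses are not known exactly. Their poses are not given: they have to be found in the camera images.
- die: Steel forming die fixed to the worktop: base 180 x 120 x 12 mm, steel block 165 x 100 mm on it whose flat upper face is 50 mm above the worktop. Origin: on the worktop, below the centre of the cavity; its z axis points up. The cavity opens upward, 123 mm along the die's x and 53 mm along its y. On the die's -y side runs a grey slide track (120 mm along x, 26 mm high, from y = -60 to -90 mm) with a black knob in it. Inside the cavity a flat ejector plate carries the bracket.
- ejector_slide (a joint): Travel of the black knob along its slot, in the +x direction of the die: 0 = home (near end of the slot, bracket sunk), 0.050 m = end stop. The knob lifts the ejector plate by 0.44 m per m (22 mm at full travel). About 5 N of friction opposes it; it stays where it is left.
- knob (a point): Centre of the black upright knob: 21 mm diameter, from 13 mm below this point to 17 mm above it (this point 59 mm above the worktop), on a thinner stem; it moves with the slide.
- bracket_center (a point): Centre (half-way up) of the loose U-shaped aluminium bracket in the die: a channel 120 mm long (its x), 50 mm wide (its y), 32 mm high, of 4 mm sheet, open at the top and at both ends, z up, about 0.15 kg. At the start its upper edges lie 2 mm below the die face, 1.5 mm of play all round, so it cannot be gripped. With the ejector fully raised it stands 20 mm out of the die, its lowest 12 mm still in the cavity, and can be gripped across its 50 mm width.
- tray: Grey plastic tray fixed to the worktop, 152 mm (x) by 194 mm (y), floor 4 mm thick, rims 12 mm above the worktop. Origin: on the worktop below its centre; z up. A rim along x at y = 0 parts it into two bays, each 142 mm along x by 89 mm along y inside.
- empty_bay (a point): Centre of the floor (upper side, 4 mm above the worktop) of the empty bay, 47 mm from the tray's origin along its +y; axes as the tray's, the bay's long side along x.
- done_bracket_center (a point): Centre of a finished bracket of the same shape and size (32 mm high) lying in the tray's other bay (-y side); leave alone.
- stapler: Black desk stapler, 36 x 141 x 49 mm, lying on the worktop behind the work; origin at the centre of its underside; leave alone.
- packing_tape: Roll of brown packing tape lying flat on the worktop at the left, 80 mm diameter, 48 mm high; origin at the centre of its underside; leave alone.
- staple_box: Small card box of staples at the left, 42 x 68 x 19 mm; origin at the centre of its underside; leave alone.

How it is judged:
By the outcome, as a careful person would: the job done as asked, in the order asked, and still so for the second after the job is handed in, with the robot touching nothing.
It also fails if it takes over 53 s, if anything falls off the work surface, if the arm or the gripper's body presses on something with over 40 N, if the wrist force passes 120 N, or if a joint passes its speed limit or range.

ROBOT

A 6-joint arm with a two-finger parallel gripper is mounted at the origin on a cart in front of the work surface, level with it; the furniture and walls round the work are solid. World frame = base frame: x ahead of the robot, y to its left, z up, the work surface at z = 0. Lengths are in m, angles in rad, forces in N, time in s.
With the tool pointing down it reaches from about 0.275 to 0.975 m from the base axis. Payload 8.4 kg.
Tool frame: the origin (TCP) lies between the finger pads; the fingertips stand 11 mm ahead of it and the grasp point (between the pads) lies 8 mm behind it; z points along the fingers, y is the line along which they close (so a half turn about z gives the same grasp; the last joint's range is limited). The gripper opens to 92 mm and grips with 3 to 60 N. Pads are 20 mm wide; open, the fingers measure 128 mm over their backs; the gripper's body (75 mm by 189 mm) begins 69 mm behind the grasp point.
Start: joints at [-1.332, 0.353, 1.633, -0, 1.155, -0.002], TCP at [0.149, -0.607, 0.226] pointing down, gripper open.
Joint ranges: [-2.63, 2.63], [-0.92, 2.1], [0.06, 2.66], [-1.3, 4.44], [0, 2.69], [-3.02, 3.02]. Speed limits (rad/s): [2.22, 2.22, 2.79, 3.14, 3.14, 3.14].

INTERFACE

Orientations are given as a unit quaternion [w, x, y, z].
In Python, from cell import * gives the robot as it stands.
- The arm moves only by the tool send_rows, never from a script. Its argument "deltas" is text: rows parted by semicolons, each of 7 numbers parted by spaces: the closure, from -1 (fully open) to 1 (shut), then the shift along the tool's x, y, z as a fraction of full scale, then the turn, a rotation vector about the tool's x, y, z as a fraction of full scale. A call has 1 to 20 rows; each row is the pose to reach, as a shift and turn from the pose commanded when the call began, along the tool's axes at that moment; what a row does not reach only later rows make up. Full scale, the value 1, is 0.6 m for a shift and 60 degrees for a turn. A row lasts 1/12 s, in which the tool goes at most 41.7 mm and 7.16 degrees, less where a joint would pass 70% of its speed; a pose out of reach is approached as far as the arm can. A call with a number of a shift or a turn outside -1 to 1 is refused whole. A call with a gripper value outside its range is refused whole. The fingers move at their own pace and stop on an object; "squeeze" is the grip in N (left out, the last holds). Time passes only in rows, so rows that repeat a pose let the fingers close. It gives the time, the measured TCP pose, the force, the opening and the grip force at its end, in the units of the state.
- state(): the state, without advancing time (a new reading comes with each control period).
- camera(name): name is "scene" or "top" or "wrist"; returns a dict with "frame" (480x640x3 uint8, red, green, blue), "range_z" (480x640 float32, m along the optical axis (not along the pixel's ray), 0 where there is no reading), "fx", "fy", "cx", "cy" (pixels), "R" (3x3) and "t" (3): a world point X has camera coordinates R X + t. Camera axes: x right, y down, z forward; pixel columns grow to the right and rows downward; lengths in m; the calibration is good to about 2 mm. A picture is of the moment at which its call begins.
- sign_off(): hands the job in; it is judged then, once.
The state is a dict: "t": time; "joint_pos": joint angles; "joint_velocities": joint speeds; "joint_efforts": joint torques, N m; "tcp_pos": TCP position; "ee_rot": TCP orientation; "wrist_force": force on the tool from outside, world axes, zero at the start; "ft_torque": the same for the moment, N m; "grip_width": finger opening in m; "grip_force": force on a finger pad.
Only numpy, scipy, OpenCV 4.12 (cv2) and the standard library are available. Lean on these libraries where they do the work, as an engineer would, in place of code of your own. Each camera call takes 0.05 s, during which the arm holds its last target. There are 200 camera calls.

## Working session

There is one attempt and no reset: what is moved stays moved. The work goes in short steps, Python scripts to look and compute and a tool call to move; the robot and the scene stay as the last step left them, time stands still between calls to the robot, and variables do not carry over. Pictures are saved under pics/ and viewed, at most 10 in all, crops included, and the job is handed in when it is done.

Besides the shell and the picture viewer there is one more tool, called after "Call:" as name(argument=value, ...) on one line, values as JSON. send_rows: Moves the arm, as the interface text tells. Shift numbers are shares of 0.6 m and turn numbers shares of 60 degrees, none past 1 either way. Its arguments: {"type":"object","properties":{"deltas":{"type":"string"},"squeeze":{"type":"number"}},"required":["deltas"]}

```bash
mkdir -p pics
python3 - <<'E'
from cell import *
import numpy as np,cv2
s=state();print(s)
for n in ("top","scene"):
    c=camera(n);np.savez(f"{n}0.npz",**c);cv2.imwrite(f"pics/{n}0.png",c["frame"][:,:,::-1]);print(n,c["fx"],c["R"],c["t"])
E
```

```text
{'t': 0.0, 'joint_pos': array([-1.33242386e+00,  3.53641691e-01,  1.63412590e+00, -1.74406165e-05,
        1.15519792e+00, -2.37221427e-03]), 'joint_velocities': array([ 1.38482112e-03,  5.59602503e-04, -9.80583888e-04, -3.53557745e-04,
        5.55957136e-05, -8.97034017e-04]), 'joint_efforts': array([ 2.90469725e-04, -5.93837750e+01, -3.34210503e+01,  6.98310882e-02,
        2.34007370e-02, -1.19410906e-04]), 'tcp_pos': array([ 0.14891479, -0.60650814,  0.22487124]), 'ee_rot': array([-6.80719451e-04,  9.92763336e-01,  1.20085332e-01, -8.87313059e-05]), 'wrist_force': array([-0.0518763 ,  0.63992263,  0.32875325]), 'ft_torque': array([ 0.00041592, -0.06121403,  0.00860354]), 'grip_force': 0.0, 'grip_width': 0.09163016760796219}
top 608.6821288470372 [[-0.01237506 -0.99991022  0.00513979]
 [-0.99668872  0.01192174 -0.080433  ]
 [ 0.0803645  -0.00611813 -0.99674677]] [0.13223829 0.52921029 1.6109978 ]
scene 540.575441486325 [[-0.75494118 -0.65578414 -0.00331236]
 [-0.36230025  0.42128092 -0.83142102]
 [ 0.54662815 -0.6264739  -0.55563307]] [0.47239384 0.1814144  1.18178706]
```

View pics/top0.png

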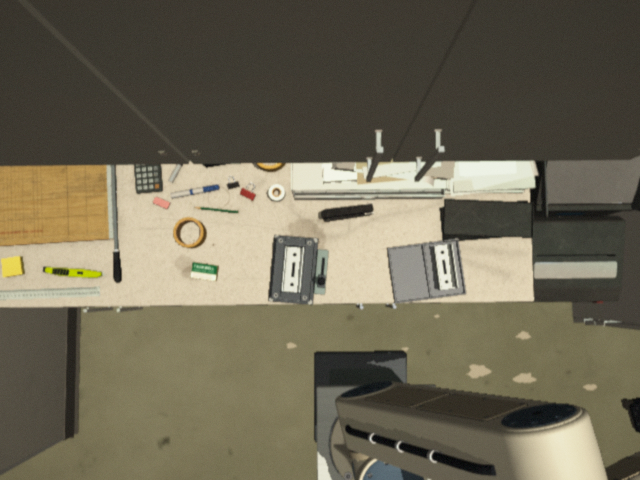

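View pics/scene0.png

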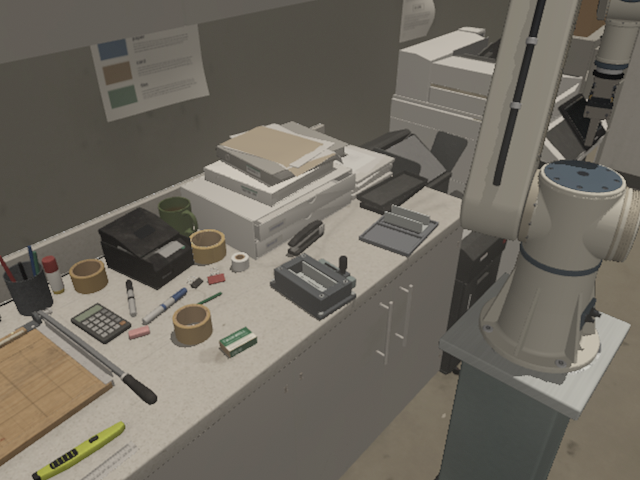

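The top view shows the die at about (292,269) with its track and knob on the right (322,265). The tray is at (426,270), with the finished bracket in its right bay and the left bay empty. I'll zoom in and measure.

```bash
cat > h.py <<'E'
import numpy as np,cv2
def cloud(c):
    z=c["range_z"];v,u=np.mgrid[:z.shape[0],:z.shape[1]]
    P=np.stack([(u-c["cx"])/c["fx"]*z,(v-c["cy"])/c["fy"]*z,z],-1)
    W=(P-c["t"])@c["R"]; W[z<=0]=np.nan; return W
def rect(pts):
    (cx,cy),(w,h),a=cv2.minAreaRect((pts*1000).astype(np.float32))
    return np.round([cx,cy,w,h,a],1)
E
python3 - <<'E'
import numpy as np,cv2
from h import *
c=dict(np.load("top0.npz"));W=cloud(c)
im=c["frame"][225:315,255:475,::-1]
cv2.imwrite("pics/topc.png",cv2.resize(im,None,fx=3.6,fy=3.6,interpolation=cv2.INTER_CUBIC))
def sel(u0,u1,v0,v1,zl,zh):
    w=W[v0:v1,u0:u1].reshape(-1,3);return w[(w[:,2]>zl)&(w[:,2]<zh)]
d=sel(262,335,228,310,.043,.056);print("die top",rect(d[:,:2]),len(d),np.median(d[:,2]))
b=sel(262,335,228,310,.008,.2);print("die all",rect(b[:,:2]))
k=sel(262,335,228,310,.062,.12);print("knob",k.mean(0),k[:,2].max(),len(k))
t=sel(380,475,232,310,.007,.2);print("tray all",rect(t[:,:2]))
f=sel(380,475,232,310,.022,.2);print("done br",rect(f[:,:2]),f[:,2].max())
print("worktop z",np.nanmedian(W[285:300,345:380,2]),"cab",W[150,300],W[100,300],W[135,380])
s=sel(310,380,195,228,.02,.2);print("stapler",rect(s[:,:2]),s[:,2].max())
E
```

```text
die top [465.3 219.3 100.5 164.8  84.4] 1475 0.05015689867950944
die all [473.5 205.9 193.9 204.8  89.2]
knob [0.43148032 0.14490561 0.07528671] 0.08289938258453254 49
tray all [ 466.3 -142.1  254.5  189.    89.1]
done br [ 489.6 -194.9   93.6  173.8   71.9] 0.048524436041328146
worktop z 0.0004964623306213235 cab [0.62578157 0.17164663 0.69859645] [0.62572629 0.16166065 0.94899445] [0.61796109 0.05566677 0.81525775]
stapler [6.288e+02 8.060e+01 5.710e+01 1.794e+02 2.000e-01] 0.12104794995018135
```

View pics/topc.png

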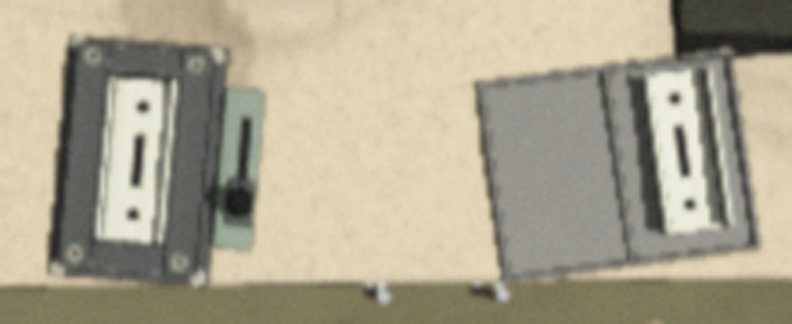

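The enlarged crop shows the die with its long side along world x, tilted a few degrees clockwise. The knob is at crop (238,200), the near end of its slot. The tray is turned slightly counter-clockwise, with the empty bay on the left (+y).

Next I'll move to a view pose above the work.

```bash
cat >> h.py <<'E'
from scipy.spatial.transform import Rotation as Ro
def down(yaw): # tool z down, tool x at world yaw (deg)
    a=np.radians(yaw);x=np.array([np.cos(a),np.sin(a),0]);z=np.array([0,0,-1.]);return Ro.from_matrix(np.stack([x,np.cross(z,x),z],1))
def go(s,*tg):
    q=s["ee_rot"];R0=Ro.from_quat([q[1],q[2],q[3],q[0]])
    for p,yaw in tg:
        sh=R0.inv().apply(np.array(p)-s["tcp_pos"])/0.6; rv=np.degrees((R0.inv()*down(yaw)).as_rotvec())/60
        print(np.round(sh,4),np.round(rv,4))
E
python3 - <<'E'
from cell import *
from h import *
s=state();go(s,((.27,-.24,.27),5),((.38,.13,.27),-5.6))
c=camera("wrist");C=-c["R"].T@c["t"];q=s["ee_rot"];R0=Ro.from_quat([q[1],q[2],q[3],q[0]])
print("cam in tool",R0.inv().apply(C-s["tcp_pos"]),"axis",R0.inv().apply(c["R"][2]),c["fx"])
E
```

```text
[ 0.3416 -0.5452 -0.0744] [-1.200e-03  1.000e-04  1.467e-01]
[ 0.6668 -1.1004 -0.0737] [-1.200e-03  2.000e-04  3.233e-01]
cam in tool [ 0.07486493  0.00016837 -0.1597499 ] axis [-2.67072254e-01 -2.79031005e-04  9.63676467e-01] 381.42424873526153
```

Call:
send_rows(deltas="-1 0.1 -0.15 -0.03 0 0 0.04; -1 0.2 -0.3 -0.06 0 0 0.08; -1 0.34 -0.545 -0.12 0 0 0.147; -1 0.34 -0.545 -0.12 0 0 0.147; -1 0.34 -0.545 -0.12 0 0 0.147; -1 0.34 -0.545 -0.12 0 0 0.147; -1 0.34 -0.545 -0.12 0 0 0.147; -1 0.34 -0.545 -0.12 0 0 0.147; -1 0.34 -0.545 -0.12 0 0 0.147; -1 0.34 -0.545 -0.12 0 0 0.147; -1 0.34 -0.545 -0.12 0 0 0.147; -1 0.34 -0.545 -0.12 0 0 0.147")

```text
t: 1.15
tcp_pos: [0.2695, -0.2404, 0.2979]
ee_rot: [0.001, 0.999, 0.045, 0.0]
wrist_force: [0.4, -0.8, 0.4]
grip_width: 0.0918
grip_force: 0.0
```

Run:
```python
from cell import *
from h import *
s=state();print(s["t"],s["tcp_pos"],s["joint_pos"]);go(s,((.40,.05,.30),-5.6))
```

```text
1.15 [ 0.26948049 -0.24039585  0.29786023] [-7.32280287e-01 -1.61421934e-01  2.04653836e+00 -3.17087575e-04
  1.25524127e+00  7.49077005e-01]
[ 0.2599 -0.4626 -0.0039] [ 0.001  -0.0007  0.1788]
```

Call:
send_rows(deltas="1 0.05 -0.09 0 0 0 0.035; 1 0.1 -0.185 0 0 0 0.07; 1 0.15 -0.277 0 0 0 0.105; 1 0.21 -0.37 0 0 0 0.14; 1 0.26 -0.463 -0.004 0 0 0.179; 1 0.26 -0.463 -0.004 0 0 0.179; 1 0.26 -0.463 -0.004 0 0 0.179; 1 0.26 -0.463 -0.004 0 0 0.179; 1 0.26 -0.463 -0.004 0 0 0.179; 1 0.26 -0.463 -0.004 0 0 0.179; 1 0.26 -0.463 -0.004 0 0 0.179; 1 0.26 -0.463 -0.004 0 0 0.179; 1 0.26 -0.463 -0.004 0 0 0.179")

```text
t: 2.23
tcp_pos: [0.4003, 0.0482, 0.2998]
ee_rot: [0.0, 0.999, -0.051, -0.0]
wrist_force: [0.4, 0.4, 0.4]
grip_width: 0.0072
grip_force: 0.0
```

Run:
```python
from cell import *
from h import *
s=state();print(s["t"],s["tcp_pos"],s["joint_pos"],s["grip_width"])
c=camera("wrist");np.savez("w1.npz",**c);cv2.imwrite("pics/w1.png",c["frame"][:,:,::-1])
```

```text
2.2333 [0.40025138 0.04818534 0.29983328] [ 1.16294511e-01 -8.30325867e-02  1.97580629e+00 -2.49062291e-04
  1.24919565e+00  1.78992788e+00] 0.007179253865916128
```

View pics/w1.png

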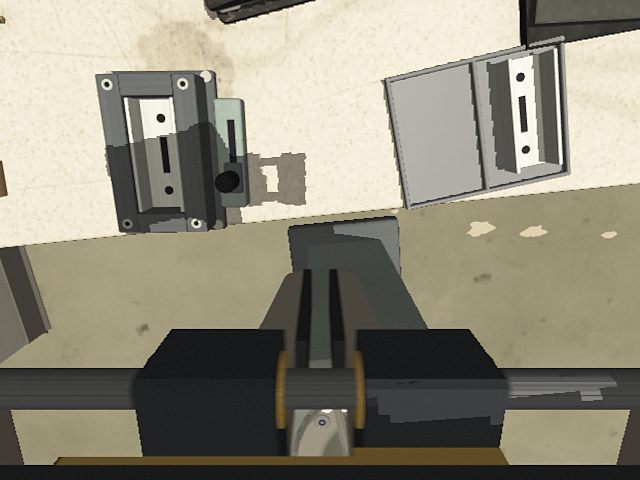

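The wrist view shows everything clearly: die at (155,150), knob at (227,181), empty bay at (435,135), and the finished bracket at (523,110). I'll fit the poses from depth.

Run:
```python
from h import *
c=dict(np.load("w1.npz"));W=cloud(c)
def sel(u0,u1,v0,v1,zl,zh):
    w=W[v0:v1,u0:u1].reshape(-1,3);return w[(w[:,2]>zl)&(w[:,2]<zh)]
print("table",np.nanmedian(W[100:150,280:360,2]))
d=sel(85,225,60,240,.046,.054);r=rect(d[:,:2]);print("die top",r,np.median(d[:,2]))
k=sel(200,260,100,220,.072,.08);print("knob top",rect(k[:,:2]),len(k),k[:,2].max() if len(k) else 0)
b=sel(115,190,90,220,.012,.024);print("bracket floor z",np.median(b[:,2]) if len(b) else 0, rect(b[:,:2]) if len(b) else 0)
# cavity: heightmap in die frame
a=np.radians(-5.6);o=r[:2]/1000;w=W[60:240,85:225].reshape(-1,3);D=(w[:,:2]-o)@np.array([[np.cos(a),-np.sin(a)],[np.sin(a),np.cos(a)]])
for nm,m,ax in(("x-scan",abs(D[:,1])<.012,0),("y-scan",abs(D[:,0])<.03,1)):
    q=D[m&(w[:,2]<.043)&(abs(D[:,ax])<(.075 if ax==0 else .045))];print(nm,np.percentile(q[:,ax],[0.5,99.5]))
t=sel(375,580,30,215,.008,.016);print("tray rim",rect(t[:,:2]),np.median(t[:,2]))
t2=sel(375,580,30,215,.003,.04);print("tray all",rect(t2[:,:2]))
f=sel(480,570,40,180,.030,.042);print("done top",rect(f[:,:2]))
```

```text
table 0.0007429750663807603
die top [462.  218.  100.6 165.6  84.4] 0.05054946574694823
knob top [429.9 142.6  19.6  20.   38.5] 312 0.07876678402539616
bracket floor z 0.02074484208009613 [462.6 223.6  43.6 123.4  84.6]
x-scan [-0.06151505  0.06175116]
y-scan [-0.01045623  0.0220932 ]
tray rim [ 462.7 -147.7  167.2  211.1    6.8] 0.011041732728521521
tray all [ 467.7 -137.1  193.2  229.9    2. ]
done top [ 464.6 -188.5  119.8   52.3    6.4]
```

```bash
cat >> h.py <<'E'
def die(x,y,z,yaw=-5.6,o=(.462,.218)):
    a=np.radians(yaw);return np.array([o[0]+x*np.cos(a)-y*np.sin(a),o[1]+x*np.sin(a)+y*np.cos(a),z])
E
python3 - <<'E'
from cell import *
from h import *
s=state();go(s,(die(-.07,-.077,.30),-5.6),(die(-.07,-.077,.10),-5.6),(die(-.07,-.077,.065),-5.6));print(die(-.07,-.077,.065),s["ee_rot"])
c=dict(np.load("w1.npz"))
px=np.array([[386,80],[563,39],[569,173],[408,208]],float)
C=-c["R"].T@c["t"];P=[]
for u,v in px:
    d=c["R"].T@np.array([(u-c["cx"])/c["fx"],(v-c["cy"])/c["fy"],1]);P.append((C+d*(.012-C[2])/d[2])[:2])
P=np.array(P);print(P,P.mean(0));e=[np.degrees(np.arctan2(*(P[i]-P[j])[::-1])) for i,j in((0,3),(1,2),(0,1),(3,2))];print(e,[np.linalg.norm(P[i]-P[j]) for i,j in((0,3),(1,2),(0,1),(3,2))])
E
```

```text
[-4.270e-02 -1.629e-01 -1.000e-04] [ 0.0002 -0.     -0.0047]
[-0.0427 -0.163   0.3332] [ 0.0002 -0.     -0.0047]
[-0.0427 -0.163   0.3916] [ 0.0002 -0.     -0.0047]
[0.3848202  0.14819829 0.065     ] [ 9.55605200e-05  9.98682902e-01 -5.13074286e-02  1.31868345e-05]
[[ 0.51616873 -0.0369501 ]
 [ 0.5374899  -0.2272871 ]
 [ 0.39266999 -0.24364561]
 [ 0.37041677 -0.05491748]] [ 0.45418635 -0.14070007]
[np.float64(7.027607241441801), np.float64(6.4446767717362174), np.float64(96.3915138167177), np.float64(96.72478102562488)] [np.float64(0.14685523493823413), np.float64(0.1457408910781588), np.float64(0.1915274615712552), np.float64(0.19003556241627081)]
```

Call:
send_rows(deltas="1 -0.015 -0.05 0.05 0 0 0; 1 -0.03 -0.11 0.1 0 0 0; 1 -0.0427 -0.163 0.16 0 0 0; 1 -0.0427 -0.163 0.22 0 0 0; 1 -0.0427 -0.163 0.28 0 0 0; 1 -0.0427 -0.163 0.33 0 0 0; 1 -0.0427 -0.163 0.36 0 0 0; 1 -0.0427 -0.163 0.38 0 0 0; 1 -0.0427 -0.163 0.392 0 0 0; 1 -0.0427 -0.163 0.392 0 0 0", squeeze=20)

```text
t: 3.12
tcp_pos: [0.3843, 0.1486, 0.0638]
ee_rot: [0.0, 0.999, -0.051, -0.001]
wrist_force: [0.1, 0.2, 0.3]
grip_width: 0.0006
grip_force: 0.0
```

Run:
```python
from cell import *
from h import *
s=state();print(s["t"],s["tcp_pos"],s["wrist_force"],s["grip_width"]);go(s,(die(-.044,-.077,.065),-5.6),(die(.002,-.077,.065),-5.6))
c=camera("wrist");np.savez("w2.npz",**c);cv2.imwrite("pics/w2.png",c["frame"][:,:,::-1])
```

```text
3.1167 [0.38426319 0.14862933 0.06383373] [0.12585803 0.20727619 0.3050628 ] 0.0006292897926054626
[ 0.0443  0.0005 -0.002 ] [ 0.0009  0.0017 -0.0036]
[ 0.121   0.0002 -0.0022] [ 0.0009  0.0017 -0.0036]
```

View pics/w2.png

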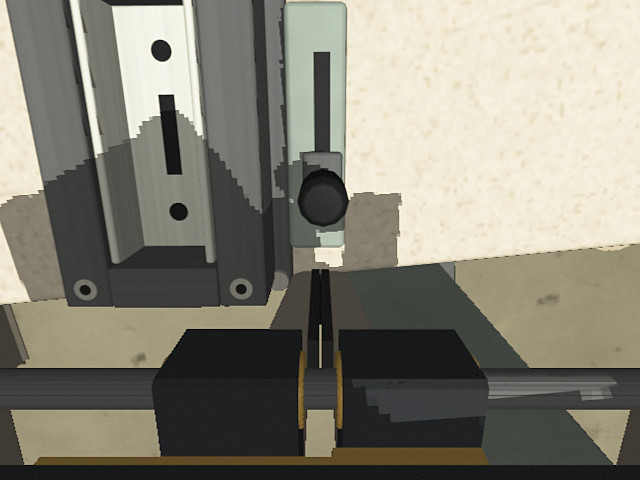

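The closed fingers at (320,275) line up behind the knob at (323,197). I'll push now.

Call:
send_rows(deltas="1 0.02 0 -0.002 0 0 0; 1 0.035 0 -0.002 0 0 0; 1 0.045 0 -0.002 0 0 0; 1 0.055 0 -0.002 0 0 0; 1 0.065 0 -0.002 0 0 0; 1 0.075 0 -0.002 0 0 0; 1 0.085 0 -0.002 0 0 0; 1 0.095 0 -0.002 0 0 0; 1 0.105 0 -0.002 0 0 0; 1 0.113 0 -0.002 0 0 0; 1 0.119 0 -0.002 0 0 0; 1 0.119 0 -0.002 0 0 0")

```text
t: 4.17
tcp_pos: [0.4564, 0.1423, 0.0665]
ee_rot: [-0.0, 0.999, -0.051, -0.0]
wrist_force: [-4.4, 1.7, 2.4]
grip_width: 0.0006
grip_force: 1.4
```

Call:
send_rows(deltas="1 0.002 0 0 0 0 0; 1 0.004 0 0 0 0 0; 1 0.005 0 0 0 0 0; 1 0.005 0 0 0 0 0")

```text
t: 4.5
tcp_pos: [0.4586, 0.142, 0.0664]
ee_rot: [-0.0, 0.999, -0.051, -0.001]
wrist_force: [-4.6, 2.3, 3.8]
grip_width: 0.0004
grip_force: 2.7
```

Call:
send_rows(deltas="1 0.002 0 0 0 0 0; 1 0.003 0 0 0 0 0; 1 0.004 0 0 0 0 0; 1 0.004 0 0 0 0 0")

```text
t: 4.83
tcp_pos: [0.4601, 0.1417, 0.0662]
ee_rot: [-0.0, 0.999, -0.051, -0.001]
wrist_force: [-7.5, 3.3, 6.0]
grip_width: 0.0005
grip_force: 4.3
```

Call:
send_rows(deltas="1 0.002 0 0 0 0 0; 1 0.004 0 0 0 0 0; 1 0.004 0 0 0 0 0")

```text
t: 5.08
tcp_pos: [0.4603, 0.1415, 0.066]
ee_rot: [0.0, 0.999, -0.051, -0.004]
wrist_force: [-15.9, 6.7, 12.6]
grip_width: 0.0004
grip_force: 8.2
```

Call:
send_rows(deltas="1 0.002 0 0 0 0 0; 1 0.004 0 0 0 0 0; 1 0.004 0 0 0 0 0")

```text
t: 5.33
tcp_pos: [0.4606, 0.1413, 0.0657]
ee_rot: [0.0, 0.999, -0.051, -0.006]
wrist_force: [-22.4, 9.8, 17.5]
grip_width: 0.0003
grip_force: 12.1
```

The force has climbed to about 24 N, so the knob is at the stop. I'll back off, rise and look.

Call:
send_rows(deltas="1 -0.01 0 0 0 0 0; 1 -0.03 0 0 0 0 0; 1 -0.06 0 -0.01 0 0 0; 1 -0.08 0 -0.05 0 0 0; -1 -0.09 0 -0.1 0 0 0; -1 -0.1 -0.06 -0.15 0 0 0; -1 -0.1 -0.12 -0.18 0 0 0; -1 -0.1 -0.13 -0.19 0 0 0; -1 -0.1 -0.13 -0.19 0 0 0; -1 -0.1 -0.13 -0.19 0 0 0")

```text
t: 6.17
tcp_pos: [0.4141, 0.2248, 0.1799]
ee_rot: [0.0, 0.999, -0.049, 0.0]
wrist_force: [-0.4, -1.7, -1.0]
grip_width: 0.0386
grip_force: 0.0
```

Run:
```python
from cell import *
from h import *
s=state();print(s["t"],s["tcp_pos"],s["grip_width"])
c=camera("wrist");np.savez("w3.npz",**c);cv2.imwrite("pics/w3.png",c["frame"][:,:,::-1])
W=cloud(c)[:340];w=W.reshape(-1,3);w=w[(abs(w[:,0]-.462)<.1)&(abs(w[:,1]-.2)<.11)]
for n,l,h in(("br top",.064,.0735),("die top",.0465,.0535),("knob",.0755,.082)):
    p=w[(w[:,2]>l)&(w[:,2]<h)]
    if n=="br top":p=p[p[:,1]>.18]
    if n=="die top":p=p[p[:,1]>.158]
    print(n,rect(p[:,:2]),len(p),np.median(p[:,2]))
```

```text
6.1667 [0.41411701 0.22479164 0.17994842] 0.0386299554587623
br top [462.  218.1  50.1 119.   84.4] 2154 0.07030838719082602
die top [461.9 218.2 100.6 165.5  84.5] 18059 0.05066811136389421
knob [479.4 138.5  17.4  17.5  69.4] 494 0.07655568835094151
```

View pics/w3.png

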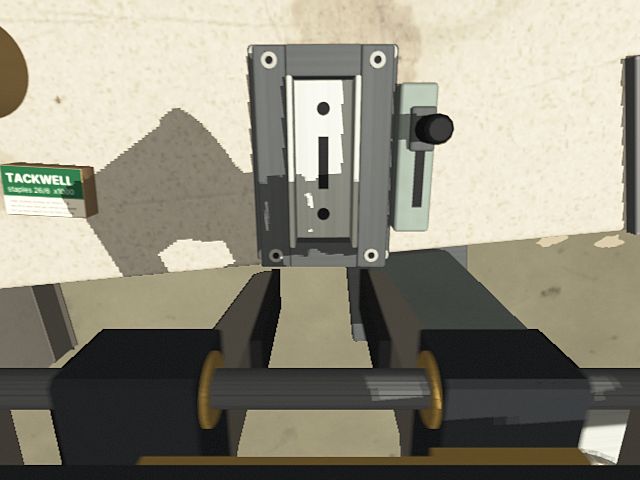

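The bracket stands fully raised, with its top at 70 mm. It is centred at (0.462, 0.218) with a yaw of -5.6°, and the knob has travelled about 50 mm. I'll go above it and descend open.

Run:
```python
from cell import *
from h import *
s=state();go(s,(die(0,0,.12),-5.6),(die(0,0,.064),-5.6))
```

```text
[0.0815 0.0017 0.0986] [ 0.001   0.0007 -0.002 ]
[0.0816 0.0016 0.1919] [ 0.001   0.0007 -0.002 ]
```

Call:
send_rows(deltas="-1 0.03 0.0016 0 0.001 0.0007 -0.002; -1 0.0815 0.0016 0 0.001 0.0007 -0.002; -1 0.0815 0.0016 0.03 0.001 0.0007 -0.002; -1 0.0815 0.0016 0.06 0.001 0.0007 -0.002; -1 0.0815 0.0016 0.09 0.001 0.0007 -0.002; -1 0.0815 0.0016 0.1 0.001 0.0007 -0.002; -1 0.0815 0.0016 0.12 0.001 0.0007 -0.002; -1 0.0815 0.0016 0.14 0.001 0.0007 -0.002; -1 0.0815 0.0016 0.16 0.001 0.0007 -0.002; -1 0.0815 0.0016 0.175 0.001 0.0007 -0.002; -1 0.0815 0.0016 0.185 0.001 0.0007 -0.002; -1 0.0815 0.0016 0.191 0.001 0.0007 -0.002; -1 0.0815 0.0016 0.191 0.001 0.0007 -0.002; -1 0.0815 0.0016 0.191 0.001 0.0007 -0.002")

```text
t: 7.38
tcp_pos: [0.4628, 0.2189, 0.0655]
ee_rot: [-0.0, 0.999, -0.049, 0.0]
wrist_force: [0.1, 0.6, 0.1]
grip_width: 0.0918
grip_force: 0.0
```

Run:
```python
from cell import *
from h import *
s=state();print(s["t"],s["tcp_pos"],s["grip_width"],s["wrist_force"]);go(s,(die(0,0,.064),-5.6))
```

```text
7.3833 [0.46276471 0.21888489 0.06549934] 0.091792441936262 [0.06965079 0.56727828 0.12490249]
[-0.0011  0.0016  0.0025] [-0.0009 -0.0006 -0.0008]
```

Call:
send_rows(deltas="-1 -0.001 0.0016 0.001 0 0 0; -0.2 -0.001 0.0016 0.001 0 0 0; 1 -0.001 0.0016 0.001 0 0 0; 1 -0.001 0.0016 0.001 0 0 0; 1 -0.001 0.0016 0.001 0 0 0; 1 -0.001 0.0016 0.001 0 0 0; 1 -0.001 0.0016 0.001 0 0 0; 1 -0.001 0.0016 0.001 0 0 0; 1 -0.001 0.0016 0.001 0 0 0; 1 -0.001 0.0016 0.001 0 0 0", squeeze=10)

```text
t: 8.22
tcp_pos: [0.4621, 0.2181, 0.0648]
ee_rot: [-0.001, 0.999, -0.049, 0.0]
wrist_force: [0.2, -0.7, 0.7]
grip_width: 0.0498
grip_force: 10.0
```

Call:
send_rows(deltas="1 0 0 0 0 0 0; 1 0 0 0 0 0 0; 1 0 0 0 0 0 0", squeeze=25)

```text
t: 8.47
tcp_pos: [0.462, 0.2181, 0.0648]
ee_rot: [-0.001, 0.999, -0.049, 0.0]
wrist_force: [0.0, -0.4, 1.1]
grip_width: 0.05
grip_force: 25.0
```

Gripped at 50 mm. I'll lift straight up, slowly at first.

Call:
send_rows(deltas="1 0 0 -0.003 0 0 0; 1 0 0 -0.008 0 0 0; 1 0 0 -0.015 0 0 0; 1 0 0 -0.023 0 0 0; 1 0 0 -0.032 0 0 0; 1 0 0 -0.042 0 0 0; 1 0 0 -0.055 0 0 0; 1 0 0 -0.07 0 0 0; 1 0 0 -0.085 0 0 0; 1 0 0 -0.095 0 0 0; 1 0 0 -0.1 0 0 0; 1 0 0 -0.1 0 0 0")

```text
t: 9.47
tcp_pos: [0.4625, 0.2183, 0.1258]
ee_rot: [-0.001, 0.999, -0.049, 0.001]
wrist_force: [0.3, 0.1, -1.4]
grip_width: 0.05
grip_force: 25.0
```

Run:
```python
from cell import *
from h import *
s=state();print(s["t"],s["tcp_pos"],s["grip_width"],s["wrist_force"],s["joint_pos"])
c=camera("wrist");np.savez("w4.npz",**c)
W=cloud(c)[:340].reshape(-1,3);p=W[(abs(W[:,2]-s["tcp_pos"][2]-.005)<.007)&(abs(W[:,0]-.48)<.1)&(abs(W[:,1]-.218)<.05)]
print("bracket top",rect(p[:,:2]),np.percentile(p[:,2],[5,50,95]))
# slope along x
A=np.c_[p[:,:2]-p[:,:2].mean(0),np.ones(len(p))];print(np.linalg.lstsq(A,p[:,2],rcond=None)[0])
T=((.4487,-.0939,.125),6.6);go(s,((.43,.06,.125),0),T)
```

```text
9.4667 [0.46245342 0.21828162 0.1257563 ] 0.05003291759116425 [ 0.29083131  0.07743099 -1.44911582] [4.37692339e-01 3.02100328e-01 1.96587935e+00 7.26451146e-04
 8.70866851e-01 2.10647513e+00]
bracket top [481.7 216.3  77.1  81.7  84.4] [0.12527902 0.13120632 0.13515647]
[-0.00762341  0.00229342  0.13081476]
[-0.0279  0.2678  0.0007] [-0.0017 -0.0021 -0.094 ]
[2.83e-02 5.20e-01 3.00e-04] [-0.0016 -0.0022 -0.204 ]
```

Run:
```python
from cell import *
from h import *
go(state(),((.43,.01,.17),6.6))
```

```text
[-0.0191  0.3503 -0.0752] [-0.0012 -0.0015 -0.204 ]
```

Call:
send_rows(deltas="1 -0.001 0.01 -0.01 -0.0012 -0.0015 -0.005; 1 -0.002 0.03 -0.02 -0.0012 -0.0015 -0.015; 1 -0.004 0.06 -0.03 -0.0012 -0.0015 -0.035; 1 -0.006 0.095 -0.04 -0.0012 -0.0015 -0.055; 1 -0.008 0.13 -0.05 -0.0012 -0.0015 -0.075; 1 -0.01 0.165 -0.06 -0.0012 -0.0015 -0.095; 1 -0.012 0.2 -0.07 -0.0012 -0.0015 -0.115; 1 -0.014 0.235 -0.075 -0.0012 -0.0015 -0.135; 1 -0.016 0.27 -0.075 -0.0012 -0.0015 -0.155; 1 -0.018 0.305 -0.075 -0.0012 -0.0015 -0.175; 1 -0.019 0.33 -0.075 -0.0012 -0.0015 -0.19; 1 -0.019 0.345 -0.075 -0.0012 -0.0015 -0.2; 1 -0.019 0.35 -0.075 -0.0012 -0.0015 -0.204; 1 -0.019 0.35 -0.075 -0.0012 -0.0015 -0.204")

```text
t: 10.68
tcp_pos: [0.4295, 0.0094, 0.1695]
ee_rot: [0.0, 0.998, 0.057, -0.001]
wrist_force: [-0.7, 0.7, -2.9]
grip_width: 0.0499
grip_force: 25.0
```

Run:
```python
from cell import *
from h import *
s=state();print(s["t"],s["tcp_pos"],s["ee_rot"],s["grip_width"],s["wrist_force"])
c=camera("wrist");np.savez("w5.npz",**c);cv2.imwrite("pics/w5.png",c["frame"][:,:,::-1])
```

```text
10.6833 [0.42954672 0.00944021 0.16950605] [ 1.38833246e-04  9.98376353e-01  5.69581238e-02 -6.40889837e-04] 0.049899777911303296 [-0.65510251  0.74481494 -2.92584407]
```

View pics/w5.png

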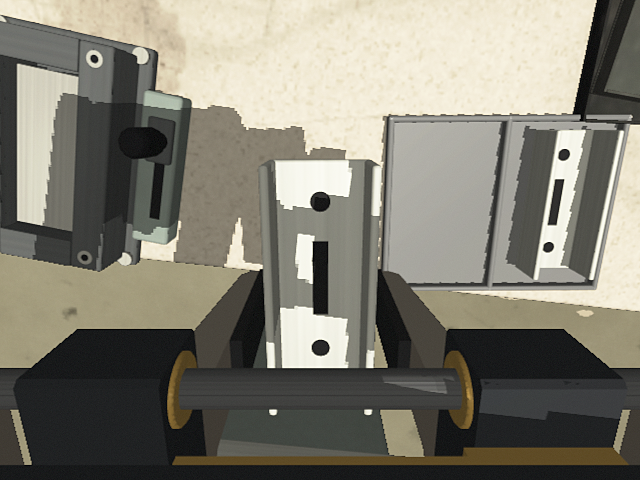

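The bracket is held level. The tray's empty bay spans about u 393–500, v 121–284. I'll fit it from rim depth and from the floor.

Run:
```python
from h import *
c=dict(np.load("w5.npz"));W=cloud(c);a=np.radians(6.6);o=np.array([.454,-.141])
w=W[105:300,383:640].reshape(-1,3);D=(w[:,:2]-o)@np.array([[np.cos(a),-np.sin(a)],[np.sin(a),np.cos(a)]]);z=w[:,2]
rim=(z>.0085)&(z<.0145)
print("zfloor",np.median(z[(abs(D[:,0])<.04)&(abs(D[:,1]-.047)<.02)]))
# centre rim y by x bins, far rim x by y bins, left rim y, near rim x
def med(m,ax):
    return np.round([np.percentile(D[m,ax],[3,50,97])*1000,],1)[0],m.sum()
for lo in(-.06,-.02,.02):
    b=rim&(D[:,0]>lo)&(D[:,0]<lo+.04)
    print("x",lo,"mid",med(b&(abs(D[:,1])<.012),1),"left",med(b&(abs(D[:,1]-.094)<.012),1))
for lo in(.01,.035,.06):
    b=rim&(D[:,1]>lo)&(D[:,1]<lo+.025)
    print("y",lo,"far",med(b&(abs(D[:,0]-.075)<.015),0),"near",med(b&(abs(D[:,0]+.075)<.015),0))
```

```text
zfloor 0.004681699617665314
x -0.06 mid (array([-1.4,  1.5,  3.1]), np.int64(295)) left (array([92.7, 95. , 97.2]), np.int64(215))
x -0.02 mid (array([-1.3,  1.8,  3.4]), np.int64(329)) left (array([92.6, 95.4, 97.5]), np.int64(290))
x 0.02 mid (array([-1.1,  1.8,  3.4]), np.int64(357)) left (array([92.7, 95.6, 97.6]), np.int64(322))
y 0.01 far (array([71.7, 74. , 76.4]), np.int64(215)) near (array([-74.7, -71.9, -70.3]), np.int64(168))
y 0.035 far (array([71.8, 74. , 75.6]), np.int64(187)) near (array([-74.5, -72. , -70.4]), np.int64(162))
y 0.06 far (array([71.8, 74.1, 75.7]), np.int64(189)) near (array([-74.5, -71.7, -70.4]), np.int64(66))
```

Run:
```python
from cell import *
from h import *
s=state();go(s,((.4494,-.0932,.165),6.6),((.4494,-.0932,.034),6.6))
```

```text
[0.013  0.1745 0.0076] [ 0.0001  0.001  -0.0011]
[0.0132 0.1745 0.2259] [ 0.0001  0.001  -0.0011]
```

Call:
send_rows(deltas="1 0.001 0.01 0 0 0.001 0; 1 0.003 0.035 0 0 0.001 0; 1 0.006 0.07 0 0 0.001 0; 1 0.009 0.105 0 0 0.001 0; 1 0.011 0.14 0 0 0.001 0; 1 0.013 0.165 0.005 0 0.001 -0.001; 1 0.0132 0.1735 0.01 0 0.001 -0.001; 1 0.0132 0.1745 0.03 0 0.001 -0.001; 1 0.0132 0.1745 0.055 0 0.001 -0.001; 1 0.0132 0.1745 0.085 0 0.001 -0.001; 1 0.0132 0.1745 0.115 0 0.001 -0.001; 1 0.0132 0.1745 0.14 0 0.001 -0.001; 1 0.0132 0.1745 0.16 0 0.001 -0.001; 1 0.0132 0.1745 0.175 0 0.001 -0.001; 1 0.0132 0.1745 0.185 0 0.001 -0.001; 1 0.0132 0.1745 0.19 0 0.001 -0.001; 1 0.0132 0.1745 0.19 0 0.001 -0.001")

```text
t: 12.15
tcp_pos: [0.4496, -0.0927, 0.0552]
ee_rot: [-0.0, 0.998, 0.058, -0.0]
wrist_force: [-0.8, 0.2, -2.4]
grip_width: 0.0499
grip_force: 25.0
```

Run:
```python
from cell import *
from h import *
s=state();print(s["t"],s["tcp_pos"],s["wrist_force"],s["grip_width"]);go(s,((.4494,-.0932,.034),6.6),((.4494,-.0932,.0305),6.6))
```

```text
12.15 [ 0.44958713 -0.09271654  0.05521878] [-0.82335393  0.16069458 -2.42075457] 0.049906120179428824
[-0.0004  0.0008  0.0354] [-0.      0.0004  0.0013]
[-0.0004  0.0008  0.0412] [-0.      0.0004  0.0013]
```

Call:
send_rows(deltas="1 0 0.0008 0.008 0 0 0.001; 1 0 0.0008 0.016 0 0 0.001; 1 0 0.0008 0.023 0 0 0.001; 1 0 0.0008 0.029 0 0 0.001; 1 0 0.0008 0.033 0 0 0.001; 1 0 0.0008 0.036 0 0 0.001; 1 0 0.0008 0.037 0 0 0.001; 1 0 0.0008 0.038 0 0 0.001; 1 0 0.0008 0.038 0 0 0.001")

```text
t: 12.9
tcp_pos: [0.4498, -0.0935, 0.0328]
ee_rot: [0.0, 0.998, 0.058, 0.0]
wrist_force: [-0.3, 0.3, -1.7]
grip_width: 0.0495
grip_force: 25.0
```

Call:
send_rows(deltas="1 0 0 0.0005 0 0 0; 1 0 0 0.001 0 0 0; 1 0 0 0.0015 0 0 0; 1 0 0 0.002 0 0 0; 1 0 0 0.002 0 0 0")

```text
t: 13.32
tcp_pos: [0.4498, -0.0935, 0.0316]
ee_rot: [0.0, 0.998, 0.058, 0.0]
wrist_force: [-0.3, 0.6, -2.2]
grip_width: 0.0497
grip_force: 25.0
```

Call:
send_rows(deltas="1 0 0 0.0005 0 0 0; 1 0 0 0.001 0 0 0; 1 0 0 0.0015 0 0 0; 1 0 0 0.0015 0 0 0")

```text
t: 13.65
tcp_pos: [0.4498, -0.0935, 0.0309]
ee_rot: [0.0, 0.998, 0.058, 0.0]
wrist_force: [-1.9, 0.1, 3.0]
grip_width: 0.0501
grip_force: 25.0
```

Run:
```python
from cell import *
s=state();print(s["t"],s["tcp_pos"],s["wrist_force"],s["ft_torque"])
```

```text
13.65 [ 0.44984831 -0.09349656  0.03085409] [-1.90631754  0.1393942   2.9535764 ] [0.12927522 0.20670848 0.02504449]
```

Floor contact. I'll release gently with a partial opening.

Call:
send_rows(deltas="1 0 0 0.0004 0 0 0; 1 0 0 0.0004 0 0 0; 1 0 0 0.0004 0 0 0", squeeze=6)

```text
t: 13.9
tcp_pos: [0.4499, -0.0935, 0.0307]
ee_rot: [0.0, 0.998, 0.058, 0.0]
wrist_force: [-1.0, 0.5, 4.6]
grip_width: 0.05
grip_force: 6.0
```

Call:
send_rows(deltas="-0.12 0 0 0 0 0 0; -0.16 0 0 0 0 0 0; -0.2 0 0 0 0 0 0; -0.25 0 0 0 0 0 0; -0.35 0 0 0 0 0 0; -0.45 0 0 0 0 0 0; -0.45 0 0 0 0 0 0; -0.45 0 0 0 0 0 0")

```text
t: 14.57
tcp_pos: [0.4498, -0.0935, 0.0304]
ee_rot: [0.0, 0.998, 0.058, 0.0]
wrist_force: [0.9, -0.9, -0.3]
grip_width: 0.0666
grip_force: 0.0
```

Released. I'll rise straight up, then move back for a look.

Call:
send_rows(deltas="-0.45 0 0 -0.01 0 0 0; -0.45 0 0 -0.03 0 0 0; -0.45 0 0 -0.06 0 0 0; -0.45 0 0 -0.1 0 0 0; -0.45 -0.02 0 -0.15 0 0 0; -0.45 -0.05 0 -0.2 0 0 0; -0.45 -0.08 0 -0.24 0 0 0; -0.45 -0.1 0 -0.25 0 0 0; -0.45 -0.1 0 -0.25 0 0 0; -0.45 -0.1 0 -0.25 0 0 0")

```text
t: 15.4
tcp_pos: [0.3904, -0.1005, 0.181]
ee_rot: [0.0, 0.998, 0.057, 0.001]
wrist_force: [1.2, 0.6, -0.5]
grip_width: 0.0666
grip_force: 0.0
```

Run:
```python
from cell import *
from h import *
s=state();print(s["t"],s["tcp_pos"],s["wrist_force"])
c=camera("wrist");cv2.imwrite("pics/w6.png",c["frame"][:,:,::-1]);W=cloud(c)[:340].reshape(-1,3)
p=W[(abs(W[:,2]-.0365)<.004)&(abs(W[:,0]-.45)<.09)&(abs(W[:,1]+.0935)<.042)]
print(rect(p[:,:2]),np.percentile(p[:,2],[5,50,95]))
```

```text
15.4 [ 0.39037346 -0.10046888  0.18098055] [ 1.22257045  0.55281057 -0.54327795]
[449.8 -93.3 119.   50.1   6.6] [0.03450694 0.03638442 0.03768207]
```

View pics/w6.png

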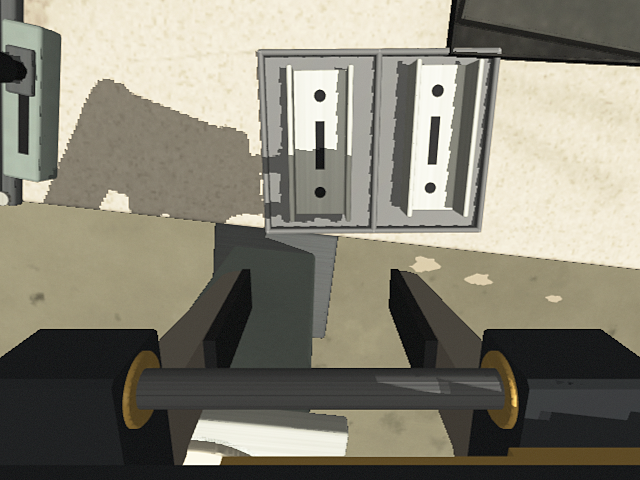

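The bracket lies flat, open side up and centred in the left bay at (320,145). The finished bracket at (437,140) is untouched, and the knob is still at its end stop.

```bash
python3 -c "from cell import *
print(sign_off())"
```

```text
the job is handed in; nothing more can be done
None
```

The knob is at its end stop and the bracket was lifted out level and set flat, open side up, in the empty bay; nothing else was touched, and I signed off at about 15.5 s of the 53 s allowed.

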